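Carry the sauce tray to its stand without letting the jar caddy run away

ROBOT

A 7-joint arm with a two-finger parallel gripper is mounted at the origin on the work surface. World frame = base frame: x ahead of the robot, y to its left, z up, the work surface at z = 0. Lengths are in m, angles in degrees, forces in N, time in s.
With the tool pointing down it reaches from about 0.35 to 0.775 m from the base axis. Payload 3.1 kg.
Tool frame: the origin (TCP) lies on the centre line of the jaws, within the pads' length; the fingertips stand 17 mm ahead of it and the grasp point (between the pads) lies 2 mm behind it (robot.tip_reach is the distance from the TCP to the fingertips, in m); z points along the fingers, y is the line along which they close (so a half turn about z gives the same grasp; the last joint's range is limited). The gripper opens to 85 mm and grips with 20 to 120 N. Pads are 22 mm wide; open, the fingers measure 114 mm over their backs; the gripper's body (76 mm by 85 mm) begins 54 mm behind the grasp point. The pads swing forward as they close: fully open they stand 13 mm farther back than shut.
Start: joints at [-71.717, 17.813, 0.802, 86.603, -0.252, 75.585, -1.558], TCP at [0.194, 0.515, 0.223] pointing down, gripper open.
Joint ranges: [-154.91, 154.91], [-16.99, 109.72], [-72.82, 74.43], [7.12, 147.25], [-82.49, 262.49], [11.32, 116.49], [-174.64, 174.64]. Speed limits (degrees/s): [159.86, 159.86, 180, 180, 180, 180, 180].

INTERFACE

Orientations are given as [roll, pitch, yaw] about the fixed x, y, z axes, in that order (R = Rz(yaw) Ry(pitch) Rx(roll)).
In Python, from station import robot, fingers, vision, workorder, recognise gives the robot as it stands. Calls block until the motion is done:
- robot.move_to(position, orientation): joint-space move of the TCP to a pose.
- robot.line_to(position, orientation=None, velocity=0.15, f_stop=None): straight line of the TCP; orientation=None keeps the orientation; velocity is the mean speed in m/s. With f_stop (N) it stops when the force on the tool has changed by that much, and returns True; else False.
- robot.move_j(angles): joint-space move.
- fingers.gripper_to(opening, force=None): opening from 0.0 (shut) to 1.0 (fully open); force is the grip in N (None keeps the last); returns when the fingers have stopped.
- robot.pause(seconds).
- robot.inverse_kinematics(position, orientation): joint angles nearest the present ones, or None.
- vision.grab_frame(name): name is "scene" or "side" or "wrist"; returns the picture (384x512x3 uint8, red, green, blue); there is no depth.
- vision.calibration(name): a dict with "mtx" (3x3 intrinsics, pixels), "k1" (the pictures are not rectified: a ray, as slopes to the right and down, at radius r is drawn at 1 + k1 r^2 times it, then the intrinsics apply), "extrinsics" (4x4, takes a point from world to camera coordinates); the wrist camera has in their place "T_tool_cam" (4x4, takes a point from camera to tool coordinates, whose origin is the TCP and whose axes are the flange's). Camera axes: x right, y up, looking along -z (the intrinsics and any distortion apply to the point x, -y, -z); pixel columns grow to the right and rows downward; lengths in m; the calibration is good to about 2 mm. A picture is of the moment at which its call begins: read the wrist's pose just before it. calibration takes no time and is no camera call.
A pose or a line that the arm cannot do raises robot.PlanningError and nothing moves.
- workorder.close_job(): hands the job in; it is judged then, once.
Trained networks look in the newest picture that a camera, given by its name, has taken for a name from the list of things; names that differ only in an ending like _2 or _b are one class to them, and where a whole thing is asked for, a point or a joint stands for the part that bears it (a point fixed in the world has none). Each returns a list of dicts, best first, with "p" (0 to 1); they miss things now and then, are a little off and sometimes report something else, mostly with a low value. They report only what shows in the picture. A call takes as long as a camera call. They do not tell look-alikes from the thing itself.
- recognise(label, camera): "rect" ([centre column, centre row, width, height] in pixels, round what is visible of it).
Readings, each from a call of its own:
- robot.current_time_s(): time.
- robot.current_joint_positions(): joint angles.
- robot.current_dq(): joint speeds.
- robot.current_joint_torque(): joint torques, N m.
- robot.current_tool_pos(): TCP position.
- robot.current_eef_rot(): TCP orientation.
- robot.current_contact_force(): force on the tool from outside, world axes, zero at the start.
- robot.current_torque(): the same for the moment, N m.
- robot.current_finger_gap(): opening from 0.0 (shut) to 1.0 (fully open).
- robot.current_gripper_force(): force on a finger pad.
Only numpy, scipy, OpenCV 4.12 (cv2) and the standard library are available. Lean on these libraries where they do the work, as an engineer would, in place of code of your own. Each camera call takes 0.05 s, during which the arm holds its last target. There are 200 camera calls.

TASK

Take the wooden service tray by the dark grip block on its handle, lift it and carry it over to the black stand, balancing it so that the yellow caddy, which glides freely along the tray with a sauce jar standing in it, never bumps an end of its travel and the jar is neither upset nor touched. Just above the stand, hold the tray clear of it with the caddy kept still over the tray's red centre band for four seconds, then set the tray gently down, centred on the stand and in line with it, and let go, with the caddy at rest over the red band, the jar upright in it and the other things on the counter left alone.

Things in the scene. Friction and masses are not known exactly. Their poses are not given: they have to be found in the camera images.
- tray: Light wooden service tray, loose, nominal 0.45 kg, 150 mm (x) by 380 mm (y), flat on the counter at the start. Origin: centre of its underside; z up; y along the tray (the caddy's way), x across. Floor 12 mm thick, end rims 30 mm high. Posts at the ends carry a bar along y, 100 to 114 mm above the underside. A red band crosses the floor from y = -30 to +30 mm.
- tray_grip (a point): Grip point on the dark grip block that stands on the middle of the handle bar, over the tray's centre, 140 mm above the underside; axes as the tray's. The block is 18 mm wide in tray y (close the fingers along tray y), 60 mm long in x, and rises from 114 to 160 mm above the underside. Held here from above with 60 N or more, the tray tilts with the gripper.
- caddy (a joint): Place of the yellow caddy along tray y, m: 0 = its middle over the middle of the red band, positive to tray +y, end stops at +-0.14. Caddy 0.12 kg (plus jar), on ball runners: acceleration = g x downhill slope towards +y - the tray's own acceleration along y - 0.1/s x speed, running friction only 0.0015 N. Starts at rest at about -0.07.
- caddy_mid (a point): Centre of the caddy's floor, where the jar stands: 26 mm above the tray's underside; axes as the tray's. The caddy is 110 mm (x) by 72 mm (y); its square pocket is 60 mm wide with walls 16 mm high.
- jar: Small amber sauce jar with a blue cap, loose, nominal 0.15 kg, 52 mm in diameter, 60 mm tall, standing in the caddy's pocket with 4 mm of play. Origin: centre of its underside; z up along it.
- stand: Black display stand, fixed, 150 mm (x) by 320 mm (y), flat top 50 mm above the counter with a red stripe across its middle. Origin: centre of its underside; z up; y along its length. The tray goes on it centred, tray y along stand y, either way round, overhanging 30 mm at each end. Tray and stand are side by side, either one on the left.
- jug: White measuring jug with a handle, bystander, 90 mm wide, 100 mm tall, origin under its centre.
- pan: Black open food pan, bystander, 110 x 200 x 50 mm, beyond the tray and stand, origin under its centre.
- carrots: Pink open food container, bystander, 110 x 200 x 50 mm, beyond the tray and stand, origin under its centre.
Things that resemble listed ones, but are neither listed nor needed, are in the scene too. Leave any purple look-alike of the jar alone.

How it is judged (in metres and radians):
On the way, in this order (a step that is already met when the one before it is completed fails the run):
1. the tray is lifted at least 40 mm clear of the counter by the gripper (height (world z) of tray above 0.04 m and contact force between tray and the fingers above 1 N), for 0.2 s.
2. the tray is held over the stand (middles within 60 mm), clear of it, with the caddy within 30 mm of the middle of the red band and slow (under 60 mm/s), for 4 s (horizontal distance between tray and stand below 0.06 m and height (world z) of tray above 0.054 m and contact force between tray and stand below 0.1 N and value of joint caddy between -0.03 and 0.03 m and velocity of joint caddy between -0.06 and 0.06 m/s), for 4 s.
At the end, for the whole second after the job is handed in: The tray is released and lies flat on the stand, its middle within 30 mm of the stand's and in line within 0.15 rad; the caddy is within 30 mm of the middle of the red band and at rest (under 25 mm/s), with the jar upright in its pocket (horizontal distance between tray and stand below 0.03 m and angle between the y axis of tray and the y axis of stand, either way round below 0.15 rad and height (world z) of tray between 0.047 and 0.054 m and angle between tray's own z axis and vertical below 0.05 rad and contact force between tray and stand above 1 N and linear speed of tray below 0.02 m/s and value of joint caddy between -0.03 and 0.03 m and velocity of joint caddy between -0.025 and 0.025 m/s and angle between jar's own z axis and vertical below 0.15 rad and distance between jar and caddy_mid below 0.012 m); the robot touches nothing.
It fails at once if the caddy bumps an end stop (value of joint caddy above 0.138 m or value of joint caddy below -0.138 m).
It fails at once if the jar is upset or touched by the robot (angle between jar's own z axis and vertical above 0.4 rad or distance between jar and caddy_mid above 0.03 m or contact force between jar and the fingers above 0.5 N or contact force between jar and the arm above 0.5 N).
It fails at once if the tray tips by more than 0.25 rad (angle between tray's own z axis and vertical above 0.25 rad).
It fails at once if the tray is slammed on the stand (over 60 N) (contact force between tray and stand above 60 N).
It fails at once if a bystander is moved by more than 20 mm (distance of any of jug, pan, carrots from where it was at the start of the episode above 0.02 m).
It also fails if it takes over 70 s, if anything falls off the work surface, if the arm or the gripper's body presses on something with over 40 N, if the wrist force passes 120 N, or if a joint passes its speed limit or range.

## Working session

There is one attempt and no reset: what is moved stays moved. The work goes in short steps, each a Python script; the robot and the scene stay as the last script left them, time stands still between calls to the robot, and variables do not carry over. Pictures are saved under pics/ and viewed, at most 10 in all, crops included, and the job is handed in when it is done.

```bash
ls; mkdir -p pics
python3 - <<'E'
from station import robot, fingers, vision, workorder, recognise
import cv2,numpy as np
ims=[]
for c in ["scene","side"]:
    im=vision.grab_frame(c); cv2.imwrite(f"pics/{c}0.png",im[:,:,::-1]); ims.append(im)
    k=vision.calibration(c); print(c,k["k1"],np.round(k["mtx"],1).tolist(),np.round(k["extrinsics"],3).tolist())
    for l in ["tray","tray_grip","caddy","jar","stand","jug","pan","carrots"]:
        print(l,[(round(d["p"],2),np.round(d["rect"]).tolist()) for d in recognise(l,c)][:3])
print(vision.calibration("wrist"),robot.current_time_s(),robot.current_eef_rot())
E
```

```text
pics
scene -0.0791200656954622 [[380.8, 0.0, 252.8], [0.0, 380.8, 190.0], [0.0, 0.0, 1.0]] [[0.155, 0.988, 0.011, 0.017], [-0.585, 0.082, 0.807, 0.26], [0.796, -0.131, 0.59, -1.499], [0.0, 0.0, 0.0, 1.0]]
tray [(0.62, [209.0, 201.0, 149.0, 73.0])]
tray_grip [(0.78, [212.0, 197.0, 150.0, 75.0])]
caddy [(0.7, [209.0, 199.0, 152.0, 80.0]), (0.67, [182.0, 215.0, 31.0, 28.0])]
jar [(0.94, [181.0, 199.0, 21.0, 27.0]), (0.61, [112.0, 219.0, 25.0, 27.0]), (0.6, [134.0, 181.0, 16.0, 24.0])]
stand [(0.75, [369.0, 192.0, 122.0, 44.0]), (0.25, [184.0, 215.0, 33.0, 35.0])]
jug [(0.74, [307.0, 257.0, 59.0, 58.0])]
pan [(0.73, [399.0, 249.0, 95.0, 56.0])]
carrots [(0.84, [210.0, 272.0, 94.0, 69.0])]
side -0.09125811381216198 [[397.1, 0.0, 256.2], [0.0, 397.1, 193.7], [0.0, 0.0, 1.0]] [[0.689, -0.725, 0.017, -0.481], [0.487, 0.48, 0.73, -0.334], [-0.538, -0.494, 0.683, -0.854], [0.0, 0.0, 0.0, 1.0]]
tray [(0.74, [278.0, 261.0, 144.0, 133.0])]
tray_grip [(0.59, [278.0, 264.0, 143.0, 131.0])]
caddy [(0.67, [295.0, 277.0, 50.0, 34.0])]
jar [(0.95, [296.0, 262.0, 24.0, 30.0]), (0.92, [365.0, 316.0, 28.0, 33.0]), (0.86, [267.0, 327.0, 24.0, 33.0])]
stand [(0.85, [165.0, 180.0, 94.0, 78.0])]
jug [(0.75, [274.0, 170.0, 37.0, 40.0])]
pan [(0.64, [218.0, 150.0, 64.0, 51.0])]
carrots [(0.83, [331.0, 218.0, 82.0, 64.0])]
{'mtx': array([[343.66574601,   0.        , 259.40160035],
       [  0.        , 343.66574601, 188.46251868],
       [  0.        ,   0.        ,   1.        ]]), 'k1': -0.03778037726561728, 'T_tool_cam': array([[-5.97832282e-04,  9.63127539e-01,  2.69044582e-01,
         6.88216791e-02],
       [ 9.99999820e-01,  5.60798689e-04,  2.14505390e-04,
         1.67069113e-04],
       [ 5.57162000e-05,  2.69044662e-01, -9.63127700e-01,
        -1.49422873e-01],
       [ 0.00000000e+00,  0.00000000e+00,  0.00000000e+00,
         1.00000000e+00]])} 0.9 [1.79994935e+02 3.82261436e-04 1.59333076e+02]
```

View pics/scene0.png

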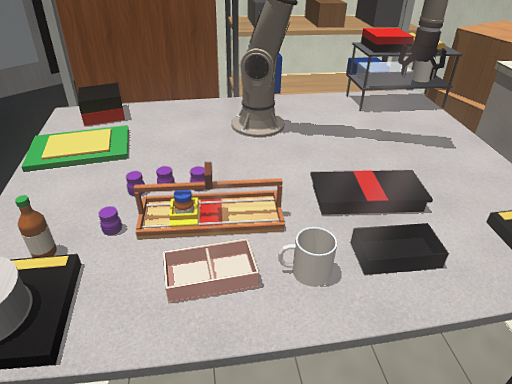

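View pics/side0.png

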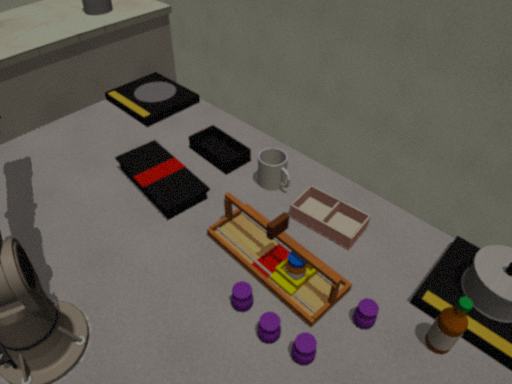

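Scene view, by pixel:
- The tray with its yellow caddy and the amber, blue-capped jar is at (209,201). Its grip block is at (208,172), and the jar is at (182,199).
- The stand with its red stripe is at (370,190). The pan is at (399,249), the jug at (310,257) and the carrots at (210,272).
- Jar look-alikes are the purple jars at (135,182), (165,177), (198,176) and (110,220), plus the bottle at (36,228). Possible confusions with the stand are the pan and the black hobs at (30,310) and (500,225).

I choose the tray at (209,201) and the stand at (370,190), and will check both with the wrist camera.

```bash
cat > h.py <<'E'
from station import robot, fingers, vision, workorder, recognise
import cv2, numpy as np
from scipy.spatial.transform import Rotation as Rot
F=np.diag([1.,-1,-1,1])
def rpy(a): return Rot.from_euler("xyz",a,degrees=True)
def tool():
    T=np.eye(4); T[:3,:3]=rpy(robot.current_eef_rot()).as_matrix(); T[:3,3]=robot.current_tool_pos(); return T
def cam(name,T=None):
    k=vision.calibration(name)
    W=T@k["T_tool_cam"] if name=="wrist" else np.linalg.inv(k["extrinsics"])
    return k, W@F            # cv camera -> world
def onplane(name,px,z,T=None):
    k,W=cam(name,T)
    r=cv2.undistortPoints(np.float64(px).reshape(-1,1,2),k["mtx"],np.array([k["k1"],0,0,0]))[:,0]
    d=np.c_[r,np.ones(len(r))]@W[:3,:3].T; o=W[:3,3]
    return o+d*((z-o[2])/d[:,2])[:,None]
def mask(im,c):
    h=cv2.cvtColor(im,cv2.COLOR_RGB2HSV); H,S,V=[h[...,i].astype(int) for i in range(3)]
    if c=="red": return ((H<5)|(H>175))&(S>200)&(V>90)
    if c=="yellow": return (H>24)&(H<36)&(S>170)&(V>100)
def blobs(m,amin=30):
    n,l,s,c=cv2.connectedComponentsWithStats(m.astype(np.uint8))
    return sorted([(s[i,4],c[i].round(1).tolist(),i) for i in range(1,n) if s[i,4]>amin],reverse=True),l
def grab(n):
    T=tool(); return vision.grab_frame(n),T
E
python3 - <<'E'
from h import *
print("block",onplane("scene",[[208,170]],.15),onplane("side",[[278,223]],.14))
print("jar",onplane("scene",[[181,199]],.056),onplane("side",[[296,262]],.056))
print("stand",onplane("scene",[[312,174],[422,173],[430,198],[318,205]],.05).round(3),onplane("side",[[117,158],[154,143],[208,187],[168,208]],.05).round(3))
for z,c in [(0.05,"stand")]:
  for n in ["scene","side"]:
    im=cv2.imread(f"pics/{n}0.png")[:,:,::-1]; b,_=blobs(mask(im,"red")); print(n,b[:4],[onplane(n,[x[1]],.05).round(3).tolist() for x in b[:4]])
# look-down poses and timing of tiny moves
for y in (90,-90): print(y,robot.inverse_kinematics([.45,-.05,.35],[180,0,y]),robot.inverse_kinematics([.45,.3,.35],[180,0,y]))
E
```

```text
block [[ 0.53492807 -0.21721094  0.15      ]] [[ 0.5442141  -0.21547819  0.14      ]]
jar [[ 0.52146651 -0.29377035  0.056     ]] [[ 0.53926835 -0.28448741  0.056     ]]
stand [[0.445 0.09  0.05 ]
 [0.485 0.427 0.05 ]
 [0.605 0.385 0.05 ]
 [0.591 0.064 0.05 ]] [[0.46  0.391 0.05 ]
 [0.592 0.373 0.05 ]
 [0.574 0.078 0.05 ]
 [0.438 0.092 0.05 ]]
scene [(np.int32(267), [386.7, 32.1], 1)] [[[-1.199, 1.107, 0.05]]]
side [(np.int32(604), [158.2, 171.7], 1), (np.int32(338), [273.9, 257.8], 2), (np.int32(44), [260.5, 269.5], 6)] [[[0.513, 0.24, 0.05]], [[0.515, -0.234, 0.05]], [[0.466, -0.235, 0.05]]]
90 [-44.00469954   4.5140155   52.78481953  87.0820078   -3.59348139
  90.18392116   8.68279927] [-52.32217874  15.41936355  22.90879898  73.42176554  -5.94552677
  92.31103579 -30.39747792]
-90 [ -53.25680737    5.55097359   63.82929577   87.26311581   -4.9804497
   90.28139104 -169.55879133] [-3.52474047e+01  1.50620803e+01 -3.37713276e-01  7.27091629e+01
  8.78260016e-02  9.22290039e+01  1.44429900e+02]
```

Run:
```python
from h import *
for y in (0,180): print(y,[np.round(robot.inverse_kinematics(p,[180,0,y]),0) for p in ([.54,.24,.3],[.54,-.22,.3],[.54,-.22,.14],[.52,.24,.19])])
t=robot.current_time_s
robot.move_to([.56,.24,.3],[180,0,0]); print(t())
im,T=grab("wrist"); cv2.imwrite("pics/w_stand.png",im[:,:,::-1]); np.save("Ts.npy",T)
# timing tests
a=t(); robot.line_to([.56,.24,.3],[180.5,0,0]); print("line rot .5",t()-a,robot.current_eef_rot())
a=t(); robot.line_to([.56,.24,.3],[181.5,0,0]); print("line rot 1",t()-a)
a=t(); robot.line_to([.56,.23,.3],[180.5,0,0],velocity=.15); print("line 10mm,rot 1",t()-a)
a=t(); robot.line_to([.56,.22,.3],[180,0,0],velocity=.05); print("line 10mm v.05",t()-a)
q=robot.inverse_kinematics([.56,.22,.3],[181,0,0])
a=t(); robot.move_j(q); print("mj",t()-a,robot.current_eef_rot(),robot.current_dq().round(2))
a=t(); robot.move_to([.58,-.22,.3],[180,0,0]); print(t()-a)
im,T=grab("wrist"); cv2.imwrite("pics/w_tray.png",im[:,:,::-1]); np.save("Tt.npy",T); print(t())
a=cv2.imread("pics/w_stand.png"); cv2.imwrite("pics/both.png",cv2.resize(np.hstack([a,im[:,:,::-1]]),(800,300)))
```

```text
0 [array([ -50.,   24.,   37.,   72.,  -14.,   89., -105.]), array([ -7.,  24.,  42.,  74., -15.,  88., -57.]), array([-19.,  36.,  61.,  90., -32.,  73., -43.]), array([ -52.,   24.,   36.,   87.,  -15.,   73., -104.])]
180 [array([-36.,  22.,  15.,  71.,  -5.,  88.,  69.]), array([-16.,  28.,  60.,  74., -24.,  91., 130.]), array([-13.,  32.,  50.,  90., -25.,  70., 131.]), array([-36.,  22.,  13.,  86.,  -5.,  72.,  68.])]
2.6
line rot .5 0.25 [-1.79490940e+02  1.18370385e-02  3.28610719e-02]
line rot 1 0.25
line 10mm,rot 1 0.25
line 10mm v.05 0.3500000000000001
mj 0.25 [-1.78989738e+02 -1.00044610e-02 -5.38282431e-02] [-0.33  0.22 -0.25 -0.27 -0.11  0.17 -0.15]
1.6166999999999998
5.6667
```

View pics/both.png

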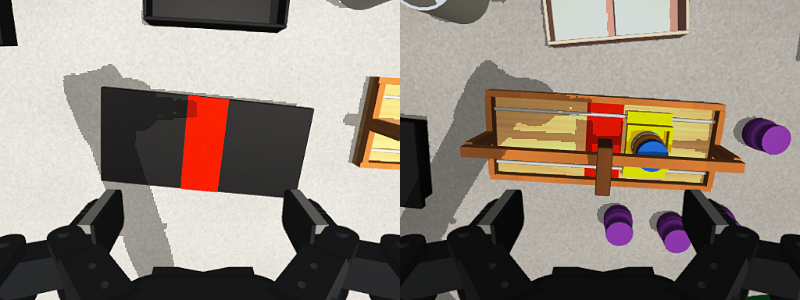

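The left half shows the stand at (205,140), lying slightly rotated. The right half shows the tray at (605,140): the yellow caddy holds the blue-capped amber jar at (650,150), and the dark block is at (603,165). The purple look-alikes stand outside the tray. Next is the close crop to check the choice and measure.

Run:
```python
from h import *
T=np.load("Ts.npy"); im=cv2.imread("pics/w_stand.png")[:,:,::-1]
b,l=blobs(mask(im,"red")); m=l==b[0][2]; yx=np.argwhere(m)
P=onplane("wrist",yx[:,::-1],.05,T)[:,:2]; r=cv2.minAreaRect(P.astype(np.float32)*1000); print("stripe",r)
g=im.max(2)<75; g[:, :]&=True; b,l=blobs(g|m); 
for s,c,i in b[:4]:
    yx=np.argwhere(l==i); print(s,c,cv2.minAreaRect(onplane("wrist",yx[:,::-1],.05,T)[:,:2].astype(np.float32)*1000))
a=cv2.imread("pics/w_tray.png")[100:260,70:450]; cv2.imwrite("pics/crop.png",cv2.resize(a,None,fx=2,fy=2,interpolation=cv2.INTER_CUBIC))
```

```text
stripe ((517.5320434570312, 240.93385314941406), (59.9113883972168, 149.13565063476562), 84.33262634277344)
66802 [256.4, 265.7] ((409.84124755859375, 248.5677947998047), (394.60009765625, 764.9965209960938), 0.21781101822853088)
6689 [279.8, 17.9] ((701.7384033203125, 224.69273376464844), (41.08804702758789, 199.35813903808594), 0.23009902238845825)
1346 [481.7, 158.4] ((551.5974731445312, -34.83539581298828), (63.18027877807617, 137.0731201171875), 85.40473175048828)
1081 [8.8, 31.3] ((695.598876953125, 519.2168579101562), (25.757768630981445, 59.690940856933594), 88.86430358886719)
```

View pics/crop.png

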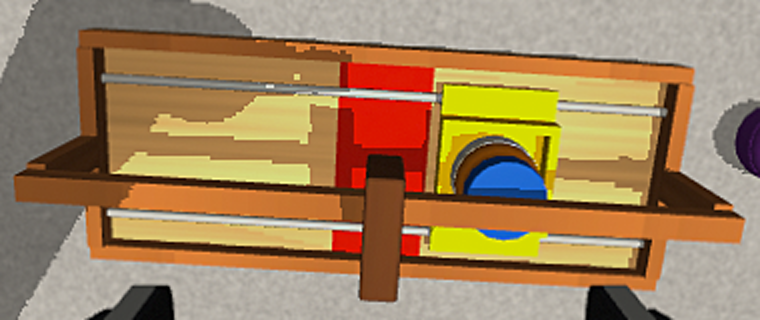

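Run:
```python
from h import *
T=np.load("Tt.npy"); f=lambda p,z: onplane("wrist",np.float64(p)/2+[70-.25,100-.25],z,T)[:,:2]
for z in (.012,.02,.03):
    c=f([[79,31],[692,68],[655,289],[92,258]],z); print(z,c.round(4).tolist(),c.mean(0),[np.linalg.norm(c[i]-c[i-1]).round(4) for i in range(4)],np.degrees(np.arctan2(*(c[0]-c[1])[::-1])),np.degrees(np.arctan2(*(c[3]-c[2])[::-1])))
c=f([[366,180],[403,180],[397,300],[361,300]],.16); print("block",c.mean(0),c.round(4).tolist(),[np.linalg.norm(c[i]-c[i-1]).round(4) for i in range(4)])
c=f([[15,190],[740,232]],.107); print("bar",c, c.mean(0),np.degrees(np.arctan2(*(c[0]-c[1])[::-1])))
```

```text
0.012 [[0.6215, -0.0279], [0.5996, -0.4163], [0.4464, -0.4095], [0.4682, -0.0195]] [ 0.5339433  -0.21831278] [np.float64(0.1535), np.float64(0.389), np.float64(0.1533), np.float64(0.3905)] 86.76518148615952 86.79625568139609
0.02 [[0.622, -0.0314], [0.6005, -0.4126], [0.4501, -0.406], [0.4715, -0.0232]] [ 0.53604162 -0.21829632] [np.float64(0.1507), np.float64(0.3818), np.float64(0.1505), np.float64(0.3834)] 86.76518148615952 86.79625568139608
0.03 [[0.6226, -0.0357], [0.6016, -0.4081], [0.4547, -0.4016], [0.4757, -0.0277]] [ 0.53866453 -0.21827575] [np.float64(0.1472), np.float64(0.373), np.float64(0.147), np.float64(0.3745)] 86.76518148615952 86.79625568139609
block [ 0.5379545  -0.21840441] [[0.5666, -0.2114], [0.5667, -0.2276], [0.5093, -0.2256], [0.5092, -0.209]] [np.float64(0.0575), np.float64(0.0162), np.float64(0.0575), np.float64(0.0166)]
bar [[ 0.54553315 -0.02568821]
 [ 0.52339516 -0.41001824]] [ 0.53446416 -0.21785322] 86.70331978859092
```

```bash
cat >> h.py <<'E'
TRAY=np.array([.5365,-.2183]); YT=-3.22; STAND=np.array([.5175,.2409]); YS=-5.67
ZG=.138; H=.126   # TCP height over underside at grip; TCP to tray floor top
def caddy(im):
    m=mask(im,"yellow"); yx=np.argwhere(m)
    P=onplane("wrist",yx[:,::-1],.105,np.eye(4))
    k=(P[:,0]>.036)&(P[:,0]<.052)
    if k.sum()<100: return None
    a,b=np.percentile(P[k,1],[1,99]); return -(a+b)/2, b-a
E
python3 - <<'E'
from h import *
print("jug/pan",onplane("scene",[[316,275],[290,255]],.0).round(3).tolist(),onplane("side",[[272,187]],0).round(3).tolist())
robot.move_to([*TRAY,.22],[180,0,YT])
robot.line_to([*TRAY,ZG],velocity=.1)
fingers.gripper_to(0.0,force=100); 
print(robot.current_finger_gap(),robot.current_gripper_force(),robot.current_tool_pos(),robot.current_eef_rot(),robot.current_contact_force())
im,T=grab("wrist"); print(caddy(im),robot.current_time_s()); cv2.imwrite("pics/w_grip.png",im[:,:,::-1])
b,l=blobs(mask(im,"red"))
for s,c,i in b[:3]:
    P=onplane("wrist",np.argwhere(l==i)[:,::-1],.126,np.eye(4)); print(s,c,np.percentile(P[:,1],[1,99]),np.percentile(P[:,0],[1,99]))
E
```

```text
jug/pan [[0.782, 0.008, 0.0], [0.711, -0.037, 0.0]] [[0.749, -0.021, 0.0]]
0.18004672615571693 99.38470959663391 [ 0.5366088  -0.21850528  0.13854202] [ 1.79993046e+02 -3.11548323e-02 -3.23001000e+00] [-1.11079356 -0.06408609  3.0760888 ]
(np.float64(-0.06833494999594802), np.float64(0.0687442675829491)) 7.775
4119 [259.1, 155.5] [-0.02966073  0.02857628] [-0.01860417  0.04199612]
1583 [259.2, 107.0] [-0.02949673  0.02831587] [0.04901689 0.06433435]
```

View pics/w_grip.png

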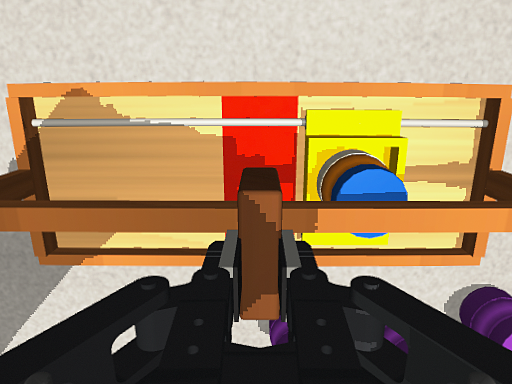

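The pads straddle the dark block at (260,240). The caddy sits about 70 mm to the right of the red band (255,150), with the jar upright at (365,190). Now I'll lift and balance in a closed loop.

```bash
sed -i 's/\.105,np.eye/.110,np.eye/' h.py
cat > ctl.py <<'E'
from h import *
import pickle, os
G=9.81; t_=robot.current_time_s
ux=np.array([-np.sin(np.radians((YT+YS)/2)),np.cos(np.radians((YT+YS)/2))])
def sm(x): x=np.clip(x,0,1); return x**3*(10-15*x+6*x*x)
class Ctl:
    def __init__(s):
        s.x=None; s.P=np.diag([1e-6,1e-6,2.5e-5]); s.th=0.; s.log=[]; s.good=None
    def slope(s): return np.radians(-((robot.current_eef_rot()[0]-180+180)%360-180))
    def base(s,T):   # position of tray floor centre along ux
        return ux@(T[:3,3]+T[:3,:3]@[0,0,H])[:2]
    def meas(s):
        T=tool(); t=t_(); th=s.slope(); b=s.base(T); c=caddy(vision.grab_frame("wrist"))
        if s.x is None: s.x=np.array([b+c[0],0,0]); s.t,s.tho,s.b=t,th,b
        dt=t-s.t; a=G*(s.tho+th)/2
        vt=(b-s.b)/dt if dt>0 else 0.
        F=np.array([[1,dt,G*dt*dt/2],[0,1,G*dt],[0,0,1]])
        s.x=F@s.x+np.array([dt*dt/2,dt,0])*(a-.1*(s.x[1]-vt)); s.P=F@s.P@F.T+np.diag([1e-7,4e-6,2e-8])*dt
        s.t,s.tho,s.b=t,th,b
        if c:
            K=s.P[:,0]/(s.P[0,0]+1e-6); s.x=s.x+K*(b+c[0]-s.x[0]); s.P=s.P-np.outer(K,s.P[0])
        s.s=s.x[0]-b; s.log.append([t,s.s,s.x[1],s.x[2],th,c[1] if c else 0])
    def step(s,path,rel,tilt=True,k1=1.2,k2=2.0,vel=.15):
        """path(t)->(xy,z,yaw) of level TCP, rel(t)->wished caddy place on the tray"""
        s.meas(); tc=s.t+.25; d=.15
        r=lambda t: ux@path(t)[0]+rel(t)
        ar=(r(tc+d)-2*r(tc)+r(tc-d))/d**2; vr=(r(tc+d)-r(tc-d))/(2*d)
        D=tc-s.t; v=s.x[1]+D*G*(s.tho+s.x[2]); p=s.x[0]+s.x[1]*D+.5*D*D*G*(s.tho+s.x[2])
        th=-s.x[2]+(ar-k1*(p-r(tc))-k2*(v-vr))/G
        s.th=float(np.clip(th,-.05,.05)) if tilt else 0.
        xy,z,yaw=path(s.t+.3); xy=xy+ux*H*s.th
        robot.line_to([*xy,z],[180-np.degrees(s.th),0,yaw],velocity=vel)
    def show(s,n=1):
        for l in s.log[::n]: print("t%.2f s%+.4f v%+.3f b%+.4f th%+.4f w%.3f"%tuple(l))
        s.log=[]
    def save(s): pickle.dump(s.__dict__,open("ctl.pkl","wb"))
    def load(s): s.__dict__=pickle.load(open("ctl.pkl","rb")); return s
E
python3 - <<'E'
from ctl import *
c=Ctl(); c.meas(); t0=t_(); s0=c.s
path=lambda t:(TRAY,ZG+.10*sm((t-t0)/2.2),YT)
rel=lambda t: s0*(1-sm((t-t0-1)/4))
while t_()<t0+5.6: c.step(path,rel,tilt=path(t_()+.3)[1]>ZG+.02)
c.save(); c.show(2); print(robot.current_contact_force(),t_())
E
```

```text
t7.78 s-0.0697 v+0.000 b+0.0000 th+0.0001 w0.070
t8.12 s-0.0711 v-0.002 b-0.0001 th-0.0012 w0.070
t8.76 s-0.0786 v-0.016 b-0.0021 th+0.0038 w0.069
t9.52 s-0.1054 v-0.011 b-0.0047 th+0.0130 w0.069
t10.12 s-0.1184 v+0.013 b-0.0063 th+0.0140 w0.069
t10.72 s-0.1164 v+0.032 b-0.0075 th+0.0141 w0.069
t11.32 s-0.1039 v+0.041 b-0.0085 th+0.0121 w0.069
t11.92 s-0.0873 v+0.038 b-0.0092 th+0.0105 w0.069
t12.52 s-0.0681 v+0.034 b-0.0095 th+0.0095 w0.070
t13.12 s-0.0432 v+0.038 b-0.0091 th+0.0081 w0.069
[ 0.76030317  0.11545675 -7.03944223] 13.7167
```

```bash
sed -i 's/4e-6,2e-8\])/4e-6,1e-6])/; s/P\[0,0\]+1e-6/P[0,0]+4e-7/; s/k1=1.2,k2=2.0/k1=1.5,k2=2.3/' ctl.py
python3 - <<'E'
from ctl import *
c=Ctl().load(); t0=t_(); s0=c.s+c.x[1]*.3
path=lambda t:(TRAY,ZG+.10,YT)
rel=lambda t: s0*(1-sm((t-t0+1.5)/4.5))/(1-sm(1.5/4.5))
while t_()<t0+4.5: c.step(path,rel)
c.save(); c.show(1); print(t_())
E
```

```text
t7.78 s-0.0697 v+0.000 b+0.0000 th+0.0001 w0.070
t7.83 s-0.0697 v+0.000 b-0.0000 th+0.0002 w0.070
t8.12 s-0.0711 v-0.002 b-0.0001 th-0.0012 w0.070
t8.43 s-0.0717 v-0.006 b-0.0006 th+0.0004 w0.070
t8.76 s-0.0786 v-0.016 b-0.0021 th+0.0038 w0.069
t9.14 s-0.0921 v-0.019 b-0.0035 th+0.0079 w0.070
t9.52 s-0.1054 v-0.011 b-0.0047 th+0.0130 w0.069
t9.82 s-0.1135 v+0.001 b-0.0055 th+0.0145 w0.069
t10.12 s-0.1184 v+0.013 b-0.0063 th+0.0140 w0.069
t10.42 s-0.1192 v+0.023 b-0.0069 th+0.0148 w0.069
t10.72 s-0.1164 v+0.032 b-0.0075 th+0.0141 w0.069
t11.02 s-0.1111 v+0.038 b-0.0081 th+0.0132 w0.069
t11.32 s-0.1039 v+0.041 b-0.0085 th+0.0121 w0.069
t11.62 s-0.0958 v+0.040 b-0.0089 th+0.0111 w0.069
t11.92 s-0.0873 v+0.038 b-0.0092 th+0.0105 w0.069
t12.22 s-0.0781 v+0.036 b-0.0094 th+0.0098 w0.069
t12.52 s-0.0681 v+0.034 b-0.0095 th+0.0095 w0.070
t12.82 s-0.0567 v+0.035 b-0.0094 th+0.0096 w0.070
t13.12 s-0.0432 v+0.038 b-0.0091 th+0.0081 w0.069
t13.42 s-0.0278 v+0.039 b-0.0088 th+0.0064 w0.069
t13.72 s-0.0092 v+0.042 b-0.0081 th+0.0046 w0.069
t14.02 s+0.0086 v+0.040 b-0.0066 th+0.0007 w0.069
t14.32 s+0.0261 v+0.043 b-0.0033 th-0.0014 w0.069
t14.62 s+0.0421 v+0.036 b-0.0007 th-0.0085 w0.069
t14.92 s+0.0511 v+0.016 b+0.0006 th-0.0092 w0.069
t15.22 s+0.0550 v+0.001 b+0.0016 th-0.0069 w0.069
t15.52 s+0.0560 v-0.006 b+0.0026 th-0.0066 w0.069
t15.82 s+0.0549 v-0.011 b+0.0036 th-0.0069 w0.069
t16.12 s+0.0514 v-0.017 b+0.0041 th-0.0071 w0.069
t16.42 s+0.0458 v-0.022 b+0.0044 th-0.0059 w0.069
t16.72 s+0.0391 v-0.023 b+0.0044 th-0.0047 w0.069
t17.02 s+0.0324 v-0.022 b+0.0044 th-0.0039 w0.069
t17.32 s+0.0256 v-0.021 b+0.0042 th-0.0037 w0.069
t17.62 s+0.0179 v-0.023 b+0.0035 th-0.0027 w0.070
t17.92 s+0.0101 v-0.022 b+0.0028 th-0.0007 w0.069
18.2167
```

Run:
```python
import re,numpy as np
from scipy.optimize import least_squares
from scipy.integrate import cumulative_trapezoid as ct
from ctl import *
c=Ctl().load()
L=np.array(c.log) if c.log else None
print(c.log[:1],c.x,c.th)
s="""9.14 -.0921 .0079
9.52 -.1054 .0130
9.82 -.1135 .0145
10.12 -.1184 .0140
10.42 -.1192 .0148
10.72 -.1164 .0141
11.02 -.1111 .0132
11.32 -.1039 .0121
11.62 -.0958 .0111
11.92 -.0873 .0105
12.22 -.0781 .0098
12.52 -.0681 .0095
12.82 -.0567 .0096
13.12 -.0432 .0081
13.42 -.0278 .0064
13.72 -.0092 .0046
14.02 .0086 .0007
14.32 .0261 -.0014
14.62 .0421 -.0085
14.92 .0511 -.0092
15.22 .0550 -.0069
15.52 .0560 -.0066
15.82 .0549 -.0069
16.12 .0514 -.0071
16.42 .0458 -.0059
16.72 .0391 -.0047
17.02 .0324 -.0039
17.32 .0256 -.0037
17.62 .0179 -.0027
17.92 .0101 -.0007"""
t,y,th=np.array([l.split() for l in s.split("\n")],float).T
# linear regression: y = s0 + v0 t + II(G th) + k II(G y) + b G t^2/2 - .1 I(y-y0)
I=lambda f: ct(f,t,initial=0)
tt=t-t[0]
for g in (1,None):
    A=[np.ones_like(tt),tt,I(I(9.81*y)),9.81*tt**2/2]; r=y-I(I(9.81*th))+.1*I(y-y[0])
    if g is None: A.append(I(I(9.81*th)))
    q,res,*_=np.linalg.lstsq(np.array(A).T,r,rcond=None); print(q.round(4),np.sqrt(res/len(t)))
```

```text
[[7.775, np.float64(-0.06971564985486459), np.float64(0.0), np.float64(0.0), np.float64(5.7355671367246196e-05), np.float64(0.07013681637152855)]] [-0.16577502 -0.02180941  0.00283972] 0.0001756249299646965
[-0.1007 -0.0196  0.0914 -0.0013] [0.0049373]
[-0.0946 -0.033   0.0222 -0.001  -0.545 ] [0.00321589]
```

```bash
python3 - <<'E'
s=open("ctl.py").read()
s=s.replace("G=9.81;","G=9.81; KS=.09;")
s=s.replace("a=G*(s.tho+th)/2","a=G*((s.tho+th)/2+KS*(s.x[0]-(b+s.b)/2))")
s=s.replace("F=np.array([[1,dt,G*dt*dt/2],[0,1,G*dt],[0,0,1]])\n        s.x=F@s.x","F0=np.array([[1,dt,G*dt*dt/2],[0,1,G*dt],[0,0,1]]); F=F0.copy(); F[1,0]=G*KS*dt\n        s.x=F0@s.x")
s=s.replace("4e-6,1e-6])","4e-6,2e-7])")
s=s.replace("D=tc-s.t; v=","D=tc-s.t; a=G*(s.tho+s.x[2]+KS*s.s); v=").replace("D*G*(s.tho+s.x[2]); p","D*a; p").replace(".5*D*D*G*(s.tho+s.x[2])",".5*D*D*a")
s=s.replace("th=-s.x[2]+(ar","th=-s.x[2]-KS*(p-ux@path(tc)[0])+(ar")
open("ctl.py","w").write(s)
E
grep -n KS ctl.py
python3 - <<'E'
from ctl import *
c=Ctl().load(); c.log=[]; c.x[2]=-.001; c.P[2]=c.P[:,2]=0; c.P[2,2]=4e-6
t0=t_(); s0=c.s+c.x[1]*.3
path=lambda t:(TRAY,ZG+.10,YT)
rel=lambda t: 0.
n=0
while t_()<t0+5 and n<3:
    c.step(path,rel); n=n+1 if abs(c.s)<.015 and abs(c.x[1])<.02 else 0
c.save(); c.show(1); print(t_())
E
```

```text
3:G=9.81; KS=.09; t_=robot.current_time_s
15:        dt=t-s.t; a=G*((s.tho+th)/2+KS*(s.x[0]-(b+s.b)/2))
17:        F0=np.array([[1,dt,G*dt*dt/2],[0,1,G*dt],[0,0,1]]); F=F0.copy(); F[1,0]=G*KS*dt
28:        D=tc-s.t; a=G*(s.tho+s.x[2]+KS*s.s); v=s.x[1]+D*a; p=s.x[0]+s.x[1]*D+.5*D*D*a
29:        th=-s.x[2]-KS*(p-ux@path(tc)[0])+(ar-k1*(p-r(tc))-k2*(v-vr))/G
t18.22 s+0.0032 v-0.024 b-0.0013 th+0.0001 w0.069
t18.52 s-0.0021 v-0.010 b-0.0006 th+0.0077 w0.069
t18.82 s-0.0007 v+0.004 b+0.0001 th-0.0001 w0.069
t19.12 s-0.0016 v-0.000 b-0.0002 th-0.0009 w0.069
19.4167
```

The caddy is balanced and centred. Next I carry the tray over.

Run:
```python
from ctl import *
c=Ctl().load(); c.log=[]; t0=t_()+.3; TT=13.
def path(t):
    k=sm((t-t0)/TT); return TRAY+(STAND-TRAY)*k, ZG+.10-.032*sm((t-t0-TT+2)/3.), YT+(YS-YT)*k
rel=lambda t:0.
while t_()<t0+TT+1.5:
    c.step(path,rel)
    if abs(c.s)>.11: print("WARN",c.s)
c.save(); c.show(2); print(t_(),robot.current_tool_pos(),robot.current_eef_rot())
```

```text
t19.42 s-0.0021 v-0.001 b-0.0002 th+0.0013 w0.069
t20.02 s-0.0018 v+0.001 b-0.0002 th+0.0008 w0.069
t20.62 s-0.0020 v+0.004 b-0.0003 th+0.0015 w0.069
t21.22 s-0.0025 v+0.010 b-0.0003 th+0.0017 w0.069
t21.82 s-0.0041 v+0.017 b-0.0004 th+0.0023 w0.069
t22.42 s-0.0051 v+0.027 b-0.0003 th+0.0028 w0.069
t23.02 s-0.0045 v+0.038 b+0.0000 th+0.0021 w0.069
t23.62 s-0.0031 v+0.047 b+0.0004 th+0.0013 w0.069
t24.23 s-0.0017 v+0.053 b+0.0007 th+0.0009 w0.070
t24.87 s-0.0004 v+0.059 b+0.0009 th+0.0005 w0.069
t25.54 s-0.0005 v+0.062 b+0.0010 th+0.0001 w0.069
t26.24 s-0.0017 v+0.063 b+0.0011 th-0.0001 w0.070
t26.96 s-0.0040 v+0.061 b+0.0010 th+0.0001 w0.069
t27.65 s-0.0068 v+0.058 b+0.0010 th+0.0000 w0.070
t28.31 s-0.0085 v+0.053 b+0.0009 th-0.0001 w0.069
t28.92 s-0.0088 v+0.047 b+0.0009 th-0.0007 w0.069
t29.52 s-0.0086 v+0.037 b+0.0009 th-0.0011 w0.069
t30.12 s-0.0092 v+0.027 b+0.0009 th-0.0016 w0.069
t30.72 s-0.0098 v+0.017 b+0.0007 th-0.0008 w0.069
t31.32 s-0.0109 v+0.009 b+0.0004 th+0.0004 w0.069
t31.92 s-0.0116 v+0.005 b-0.0000 th+0.0017 w0.069
t32.52 s-0.0114 v+0.003 b-0.0005 th+0.0022 w0.069
t33.12 s-0.0102 v+0.004 b-0.0008 th+0.0023 w0.069
t33.72 s-0.0084 v+0.004 b-0.0010 th+0.0019 w0.069
34.3167 [0.51750293 0.24104495 0.20598892] [ 1.79919988e+02  5.94541702e-04 -5.67128189e+00]
```

Run:
```python
from ctl import *
c=Ctl().load(); c.log=[]; t0=t_()
path=lambda t:(STAND,ZG+.068,YS)
while t_()<t0+5.5: c.step(path,lambda t:0.)
c.save(); c.show(3); print(t_())
im=vision.grab_frame("side"); cv2.imwrite("pics/hold.png",cv2.resize(im[110:270,60:300,::-1],None,fx=2.5,fy=2.5))
```

```text
t34.32 s-0.0061 v+0.004 b-0.0010 th+0.0014 w0.070
t35.22 s-0.0046 v+0.001 b-0.0011 th+0.0017 w0.070
t36.12 s-0.0035 v+0.001 b-0.0013 th+0.0016 w0.069
t37.02 s-0.0028 v+0.001 b-0.0014 th+0.0015 w0.069
t37.92 s-0.0018 v+0.001 b-0.0014 th+0.0014 w0.069
t38.82 s-0.0011 v+0.001 b-0.0014 th+0.0015 w0.069
t39.72 s-0.0005 v+0.000 b-0.0014 th+0.0014 w0.069
40.0167
```

View pics/hold.png

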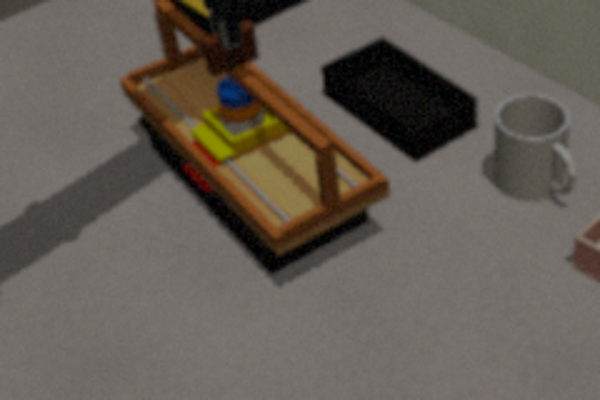

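The tray hangs clear above the stand and in line with it. The caddy at (235,130) is over the red band and the jar at (238,100) is upright. Now I'll set it down.

Run:
```python
from ctl import *
c=Ctl().load(); c.log=[]; t0=t_()
path=lambda t:(STAND,ZG+.068-.0155*sm((t-t0)/3.),YS)
while t_()<t0+3.6: c.step(path,lambda t:0.)
c.show(3)
p=robot.current_tool_pos(); z0=robot.current_contact_force()
hit=robot.line_to([p[0],p[1],ZG+.0490],None,velocity=.008,f_stop=5)
print(hit,robot.current_tool_pos(),z0,robot.current_contact_force())
for i in range(4): c.meas(); robot.pause(.2)
c.show()
```

```text
t40.07 s-0.0005 v+0.000 b-0.0014 th+0.0015 w0.069
t40.97 s+0.0003 v+0.001 b-0.0013 th+0.0014 w0.069
t41.87 s+0.0021 v+0.001 b-0.0012 th+0.0007 w0.070
t42.77 s+0.0031 v+0.000 b-0.0010 th+0.0005 w0.069
True [0.51763298 0.24096746 0.1885139 ] [-1.40512497 -1.23634131 -7.44218098] [-0.5456794  -0.43143602  7.22825409]
t44.01 s+0.0031 v-0.000 b-0.0008 th+0.0004 w0.069
t44.26 s+0.0032 v-0.000 b-0.0008 th+0.0005 w0.069
t44.51 s+0.0032 v-0.000 b-0.0008 th+0.0005 w0.069
t44.76 s+0.0032 v+0.000 b-0.0007 th+0.0004 w0.069
```

The tray is down with the caddy at rest. Release, retreat and check.

Run:
```python
from h import *
fingers.gripper_to(1.0); p=robot.current_tool_pos()
robot.line_to([p[0],p[1],p[2]+.10],[180,0,YS],velocity=.08); robot.pause(.3)
print(robot.current_contact_force(),robot.current_finger_gap(),robot.current_time_s())
a=vision.grab_frame("wrist"); b=vision.grab_frame("side")
cv2.imwrite("pics/end.png",cv2.resize(np.hstack([a,b])[:,:,::-1],(800,300)))
```

```text
[0.37807661 0.11452275 0.69566535] 1.0009022674615564 47.3917
```

View pics/end.png

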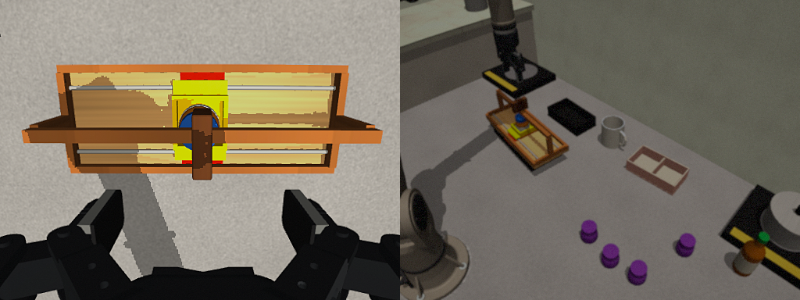

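The tray rests level on the stand. The caddy is over the red band at (200,110) with the jar upright in it, the gripper is clear, and the other things on the counter have not moved.

```bash
python3 -c "
from station import workorder
print(workorder.close_job())"
```

```text
the job is handed in; nothing more can be done
None
```

The job is handed in, with no verdict returned: the tray was carried to the stand, held above it for over four seconds, set down and released, with the caddy at rest about 3 mm from the band's middle and the jar upright.

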